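Load a spice tin into the flap dispenser

TASK

Lift the spice tin by its two ends out of the deep wooden holder, lay it in the low stand with the two steel rods and let go of it there. Then take it again round its body, lay it crosswise in the open lane of the wooden spice dispenser, let go, and push it in through the swinging metal flap so that it rolls down inside and the flap falls shut behind it. Leave the mug, the bowl and the bottle where they stand.

Things in the scene. Friction and masses are not known exactly. Their poses are not given: they have to be found in the camera images.
- tin_center (a point): Spice tin: a plain steel cylinder with a paper band, 46 mm in diameter and 58 mm long, about 0.18 kg. The point is its middle; its y axis is the cylinder's axis, which always lies level (x and z turn as it rolls). At the start it lies in the holder, its axis along the holder's y and its middle 53 mm above the counter.
- holder: Wooden holder, fixed to the counter. Origin: on the counter under its middle. A deep trough along its y axis, open at both y ends and on top: floor 30 mm above the counter, two side walls 10 mm thick (outside size 70 mm in x, 54 mm in y) rising to 76 mm, level with the tin's top, 50 mm apart, so that fingers reach only the tin's ends, which stick out 2 mm past the wood.
- stand: Low stand, fixed to the counter. Origin: on the counter under its middle. Wooden block 40 (x) by 44 (y) by 25 mm high; two steel rods 10 mm thick and 50 mm long lying on it along y, 32 mm apart (centres at x = -16 and +16 mm, 30 mm above the counter). A tin laid on the rods with its axis along y sits between them with its middle 53 mm above the counter, over the origin, all sides free to grasp.
- rack: Wooden spice dispenser, fixed to the counter, 84 mm wide, 334 mm long: open lane outside (x = -150 to 0 mm), closed magazine with wooden sides, clear roof and clear far end inside (x = 0 to 168), up to 142 mm high. Origin: on the counter under the middle of the closed flap; x points inward, through the flap. Beam over the flap: x = -3 to +9, z = 137 to 143 mm.
- lane (a point): Middle of the open lane's floor, 75 mm outside the flap, 72 mm above the counter; axes as rack. Lane 150 mm long, 68 mm wide. Floor rises inward, from 70 mm to 75 mm high. Side walls 8 mm thick, up to 101 mm above the counter; lip at the outer end 8 mm above the floor and 8 mm thick. A tin let go in it rolls slowly back to the lip (middle about 128 mm outside the flap, 94 mm high).
- sill (a point): Middle of the sill right under the closed flap, 74 mm above the counter, axes as rack. From 4 mm outside the flap the floor falls inward at 17 degrees, so a tin whose middle has been pushed about 10 mm past the flap rolls down by itself to the far end of the magazine and lies there with its middle 145 mm inside the flap, 54 mm above the counter.
- flap (a joint): Aluminium flap, 64 mm wide, 52 mm high and 3 mm thick, 0.018 kg, hung from a free hinge along the dispenser's y at x = 0, 131 mm above the counter; it closes the opening above the lane's floor. 0 = hanging shut; it swings only inward, up to 1.45 rad, when pushed with well under 1 N, and falls shut by its weight once nothing is under it.
- mug: White mug, 80 mm wide, 90 mm high, origin under its middle. To be left alone.
- bowl: White bowl, 100 mm wide, 50 mm high, origin under its middle. To be left alone.
- bottle: Green glass bottle, 64 mm wide, 200 mm high, origin under its middle. To be left alone.
Things that resemble listed ones, but are neither listed nor needed, are in the scene too. What is shaped like the part that bears tin_center but blue or green is not meant. Leave any blue look-alike of the stand alone.

How it is judged:
By the outcome, as a careful person would: the job done as asked, in the order asked, and still so for the second after the job is handed in, with the robot touching nothing.
It also fails if it takes over 64 s, if anything falls off the work surface, if the arm or the gripper's body presses on something with over 40 N, if the wrist force passes 120 N, or if a joint passes its speed limit or range.

ROBOT

A 6-joint arm with a two-finger parallel gripper is mounted at the origin on the work surface. World frame = base frame: x ahead of the robot, y to its left, z up, the work surface at z = 0. Lengths are in m, angles in rad, forces in N, time in s.
With the tool pointing down it reaches from about 0.35 to 0.775 m from the base axis. Payload 7.3 kg.
Tool frame: the origin (TCP) lies between the finger pads; the fingertips stand 8 mm ahead of it and the grasp point (between the pads) lies 11 mm behind it (robot.nose_length is the distance from the TCP to the fingertips, in m); z points along the fingers, y is the line along which they close (so a half turn about z gives the same grasp; the last joint's range is limited). The gripper opens to 92 mm and grips with 3 to 60 N. Pads are 19 mm wide; open, the fingers measure 130 mm over their backs; the gripper's body (75 mm by 190 mm) begins 47 mm behind the grasp point.
Start: joints at [1.128, 0.342, 1.524, -0, 1.275, -0.146], TCP at [0.154, 0.502, 0.205] pointing down, gripper open.
Joint ranges: [-2.53, 2.53], [-0.77, 2.02], [0.04, 2.7], [-1, 4.14], [0.28, 2.66], [-3.11, 3.11]. Speed limits (rad/s): [2.57, 2.57, 3.14, 3.14, 3.14, 3.14].

INTERFACE

Orientations are given as [roll, pitch, yaw] about the fixed x, y, z axes, in that order (R = Rz(yaw) Ry(pitch) Rx(roll)).
In Python, from cell import robot gives the robot as it stands. The module is installed in compiled form; this text tells all that it offers.
- The arm moves only by the shell command python3 -m jog 'ROWS' [FORCE]. ROWS is JSON, a list that holds one entry, the list of rows, each a list of 5 numbers: the gripper's target within -1 to 1 (fully open at 1, half-way at 0, shut at -1), then the shift along the tool's x, y, z in m, then the turn about the tool's z in rad. A call has 1 to 5 rows; each row is the pose to reach, as a shift and turn from the pose commanded when the call began, along the tool's axes at that moment; what a row does not reach only later rows make up. A row lasts 1/12 s, in which the tool goes at most 41.7 mm and 7.16 degrees, less where a joint would pass 70% of its speed; a pose out of reach is approached as far as the arm can. A call with a gripper value outside its range is refused whole. The fingers move at their own pace and stop on an object; FORCE is the grip in N (left out, the last holds). Time passes only in rows, so rows that repeat a pose let the fingers close. It gives the time, the measured TCP pose, the force, the opening and the grip force at its end, in the units of the state.
- robot.observe(): the state, without advancing time (a new reading comes with each control period).
- robot.read_camera(name): name is "side" or "top"; returns the picture (420x560x3 uint8, red, green, blue); there is no depth.
- robot.camera_model(name): a dict with "camera_matrix" (3x3 intrinsics, pixels), "position" and "attitude" of the camera in the world. Camera axes: x right, y down, z forward; pixel columns grow to the right and rows downward; lengths in m; the calibration is good to about 2 mm. A picture is of the moment at which its call begins. camera_model takes no time and is no camera call.
- robot.hand_in(): hands the job in; it is judged then, once.
The state is a dict: "time": time; "qpos": joint angles; "qvel": joint speeds; "joint_efforts": joint torques, N m; "tool_pos": TCP position; "tool_rot": TCP orientation; "contact_force": force on the tool from outside, world axes, zero at the start; "torque": the same for the moment, N m; "opening": finger opening in m; "grip_force": force on a finger pad.
Only numpy, scipy, OpenCV 4.12 (cv2) and the standard library are available. Lean on these libraries where they do the work, as an engineer would, in place of code of your own. Each camera call takes 0.05 s, during which the arm holds its last target. There are 200 camera calls.

## Working session

There is one attempt and no reset: what is moved stays moved. The work goes in short steps, Python scripts to look and compute and a shell command to move; the robot and the scene stay as the last step left them, time stands still between calls to the robot, and variables do not carry over. Pictures are saved under pics/ and viewed, at most 10 in all, crops included, and the job is handed in when it is done.

```bash
mkdir -p pics
cat > h.py <<'E'
import numpy as np,cv2
from scipy.spatial.transform import Rotation as R
from cell import robot
def snap(c,n,crop=None,s=1):
    im=robot.read_camera(c)[:,:,::-1]
    if crop: x0,y0,x1,y1=crop; im=im[y0:y1,x0:x1]
    cv2.imwrite('pics/'+n,cv2.resize(im,None,fx=s,fy=s,interpolation=cv2.INTER_CUBIC))
def cam(c):
    m=robot.camera_model(c);A=np.array(m['attitude'],float)
    Rm=A if A.shape==(3,3) else R.from_euler('xyz',A).as_matrix()
    return np.array(m['camera_matrix']),np.array(m['position']),Rm
def px(c,u,v,z):
    K,p,Rm=cam(c);d=Rm@np.linalg.solve(K,[u,v,1]);return p+d*(z-p[2])/d[2]
def proj(c,P):
    K,p,Rm=cam(c);q=K@(Rm.T@(np.array(P)-p));return q[:2]/q[2]
E
python3 - <<'E'
from h import *
snap('top','t1.png',None,1.42);snap('side','s1.png',None,1.42)
for c in('top','side'):print(robot.camera_model(c))
print(robot.observe())
E
```

```text
{'camera_matrix': array([[431.96226688,   0.        , 283.62428719],
       [  0.        , 431.96226688, 211.96307254],
       [  0.        ,   0.        ,   1.        ]]), 'position': array([0.36768439, 0.04136994, 1.20674652]), 'attitude': array([-3.00082939, -0.00806402, -1.57756404])}
{'camera_matrix': array([[409.87036716,   0.        , 279.03031516],
       [  0.        , 409.87036716, 209.71576244],
       [  0.        ,   0.        ,   1.        ]]), 'position': array([ 0.48235423, -0.79989875,  1.05228366]), 'attitude': array([-2.41517733,  0.01088938, -0.03968506])}
{'time': 0.1, 'qpos': array([ 1.12797691e+00,  3.42660101e-01,  1.52491857e+00,  1.00981826e-05,
        1.27539943e+00, -1.46037375e-01]), 'qvel': array([-0.00196394, -0.00263354, -0.00311852,  0.00161871,  0.00057768,
        0.00133743]), 'joint_efforts': array([ 1.48487128e-03, -4.32005918e+01, -2.44698393e+01,  7.19357212e-02,
        5.25782851e-02, -2.11548854e-05]), 'tool_pos': array([0.15335842, 0.50169322, 0.20471184]), 'tool_rot': array([-3.14022336e+00, -2.11161746e-04,  2.84480753e+00]), 'contact_force': array([-0.43887389,  0.18720912,  0.04084136]), 'torque': array([ 0.03036992,  0.04910004, -0.00038898]), 'grip_force': 0.0, 'opening': 0.09209147821007405}
```

View pics/t1.png

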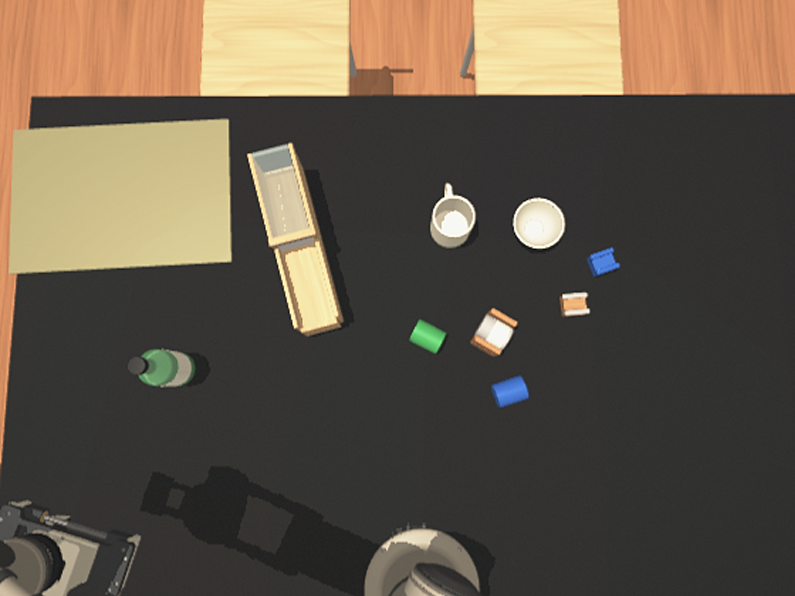

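View pics/s1.png

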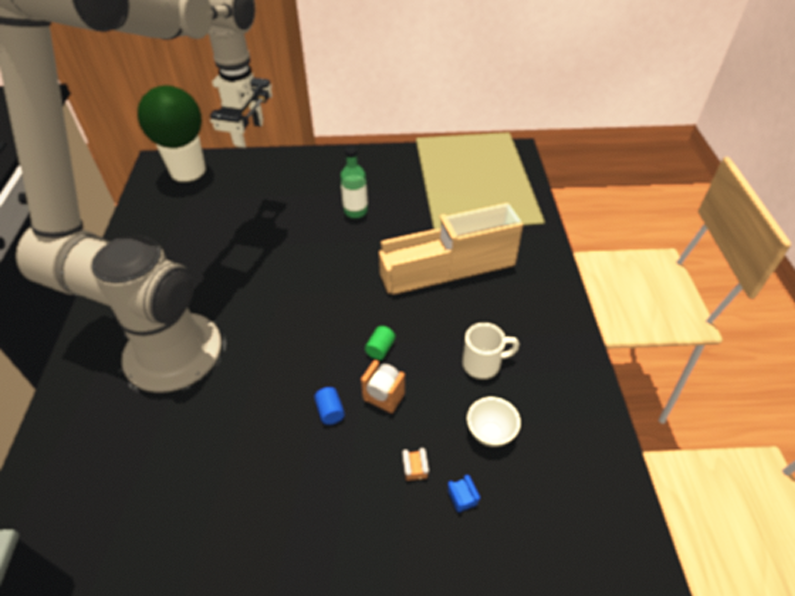

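The top view shows the holder with the tin at about (494,332), the stand at (574,304), and the rack from (271,150) to (320,330). A blue stand look-alike is at (603,262). I'll take enlarged crops next.

Run:
```python
from h import *
snap('top','t2.png',(320,190,430,265),7);snap('top','t3.png',(165,95,250,240),4)
```

```text
(no output)
```

View pics/t2.png

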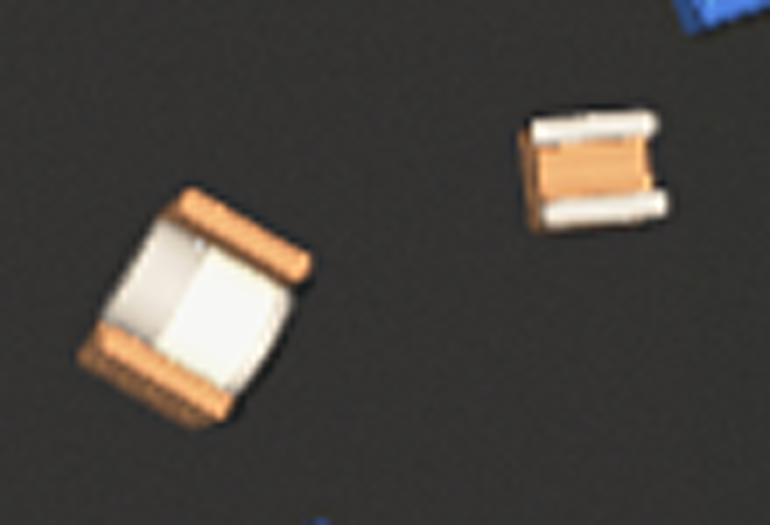

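View pics/t3.png

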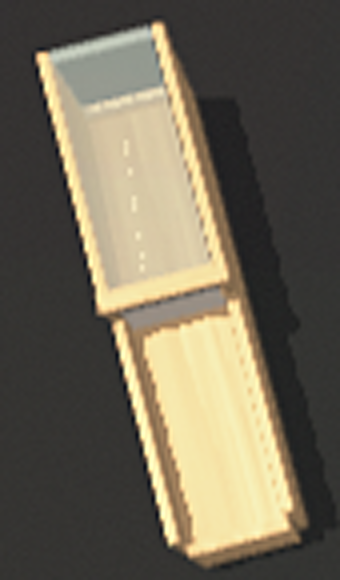

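The first crop shows the holder's wall tops with corners at (192,188), (313,258), (98,340) and (222,420), and the stand's rods running (530,128)-(657,122) and (543,213)-(667,203). The second shows the magazine's top corners at (37,53), (160,23), (100,313) and (228,280), and the lane's wall ends at (170,545) and (305,525).

Run:
```python
from h import *
def fit(n,uv,s,o,P):
    W=np.array([px('top',o[0]+u/s,o[1]+v/s,p[2])[:2] for (u,v),p in zip(uv,P)]);Q=np.array(P)[:,:2]
    w=W-W.mean(0);q=Q-Q.mean(0)
    a=np.arctan2((q[:,0]*w[:,1]-q[:,1]*w[:,0]).sum(),(q*w).sum())
    M=np.array([[np.cos(a),-np.sin(a)],[np.sin(a),np.cos(a)]])
    t=W.mean(0)-M@Q.mean(0);print(n,t.round(4),'yaw',a.round(4),'res mm',((W-(Q@M.T+t))*1e3).round(1).tolist());return t,a
o2=(320,190);o3=(165,95)
# holder: image right = -y, up=+x
fit('holder',[(192,188),(313,258),(98,340),(222,420)],7,o2,[(.035,.027,.076),(.035,-.027,.076),(-.035,.027,.076),(-.035,-.027,.076)])
fit('stand',[(530,129),(657,122),(543,213),(667,203)],7,o2,[(.016,.025,.032),(.016,-.025,.032),(-.016,.025,.032),(-.016,-.025,.032)])
fit('rack',[(37,53),(160,23),(100,313),(228,280),(170,545),(305,525)],4,o3,[(.168,.042,.142),(.168,-.042,.142),(-.003,.042,.142),(-.003,-.042,.142),(-.15,.042,.101),(-.15,-.042,.101)])
for n,u,v,z in(('mug',453,222,.09),('bowl',539,223,.05),('bluestand',603,262,.03),('green',428,336,.04),('blue',510,391,.04),('bottle',170,368,0.1)):print(n,px('top',u/1.42,v/1.42,z).round(3))
```

```text
holder [ 0.471  -0.1416] yaw -0.5571 res mm [[-1.1, -0.2], [0.6, 0.8], [1.1, -0.4], [-0.6, -0.2]]
stand [ 0.5271 -0.3048] yaw 0.071 res mm [[0.9, 0.6], [-0.1, 0.2], [-0.5, -0.8], [-0.4, 0.1]]
rack [0.6318 0.2262] yaw 0.265 res mm [[6.6, 0.5], [4.5, 3.0], [0.4, 0.8], [-0.7, 1.7], [-0.6, -0.4], [-10.2, -5.7]]
mug [ 0.675 -0.064  0.09 ]
bowl [ 0.683 -0.235  0.05 ]
bluestand [ 0.609 -0.362  0.03 ]
green [ 0.465 -0.017  0.04 ]
blue [ 0.36 -0.17  0.04]
bottle [0.406 0.449 0.1  ]
```

```bash
cat >> h.py <<'E'
def to(x,y,z,yaw,frm=None):
    o=robot.observe();p,r=(o['tool_pos'],o['tool_rot']) if frm is None else (np.array(frm[:3]),[np.pi,0,frm[3]])
    d=R.from_euler('xyz',[np.pi,0,r[2]]).inv().apply(np.array([x,y,z])-p)
    t=-(yaw-r[2]);t=(t+np.pi)%(2*np.pi)-np.pi
    print('shift',d.round(4),'turn',round(t,4))
E
python3 - <<'E'
from h import *
a=(.36,.18,.23,2.585);to(*a);to(.471,-.1416,.16,2.585,a)
E
```

```text
shift [-0.2917 -0.2473 -0.0251] turn 0.2598
shift [-0.2641 -0.2144  0.07  ] turn 0.0
```

```bash
python3 -m jog '[[[1,-0.03,-0.025,-0.005,0.05],[1,-0.06,-0.05,-0.01,0.1],[1,-0.09,-0.075,-0.015,0.15],[1,-0.12,-0.1,-0.02,0.2],[1,-0.15,-0.125,-0.025,0.26]]]'
python3 - <<'E'
from h import *
to(.471,-.1416,.16,2.585);print(robot.observe()['tool_pos'])
E
```

```text
time: 0.62
tool_pos: [0.2608, 0.3371, 0.2304]
tool_rot: [-3.142, 0.0, 2.583]
contact_force: [0.8, 0.7, 0.1]
opening: 0.0914
grip_force: 0.0
shift [-0.4319 -0.2946  0.0704] turn -0.0018
[0.26079085 0.33706463 0.23044856]
```

```bash
python3 -m jog '[[[1,-0.03,-0.02,0,0],[1,-0.06,-0.04,0,0],[1,-0.09,-0.06,0,0],[1,-0.12,-0.08,0,0],[1,-0.15,-0.10,0,0]]]' >/dev/null
python3 -m jog '[[[1,-0.03,-0.02,0,0],[1,-0.06,-0.04,0,0],[1,-0.09,-0.06,0,0],[1,-0.12,-0.08,0,0],[1,-0.15,-0.10,0,0]]]' >/dev/null
python3 -m jog '[[[1,-0.03,-0.02,0.01,0],[1,-0.06,-0.04,0.03,0],[1,-0.09,-0.06,0.05,0],[1,-0.12,-0.08,0.06,0],[1,-0.13,-0.095,0.07,0]]]'
python3 - <<'E'
from h import *
to(.471,-.1416,.042,2.585)
snap('side','s2.png',(200,200,330,300),6)
E
```

```text
time: 1.87
tool_pos: [0.4711, -0.1425, 0.159]
tool_rot: [-3.141, 0.001, 2.583]
contact_force: [0.0, -0.7, -0.4]
opening: 0.0923
grip_force: 0.0
shift [0.0006 0.0007 0.117 ] turn -0.0019
```

View pics/s2.png

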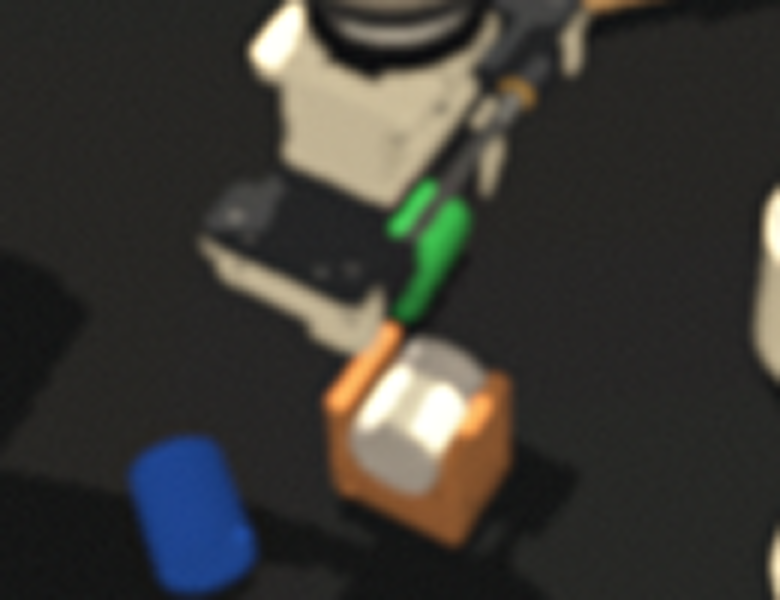

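The tin sits square in the holder at about (425,415), with the gripper above it. I'll descend and close on its ends.

```bash
python3 -m jog '[[[1,0,0,0.035,0],[1,0,0,0.07,0],[1,0,0,0.1,0],[1,0,0,0.117,0],[1,0,0,0.117,0]]]' 25
python3 -m jog '[[[-0.3,0,0,0,0],[-0.3,0,0,0,0],[-0.3,0,0,0,0],[-0.3,0,0,0,0],[-0.3,0,0,0,0]]]' 25
python3 -m jog '[[[-0.3,0,0,0,0],[-0.3,0,0,0,0],[-0.3,0,0,0,0],[-0.3,0,0,0,0],[-0.3,0,0,0,0]]]' 25
```

```text
time: 2.33
tool_pos: [0.4669, -0.1375, 0.04]
tool_rot: [-3.141, -0.008, 2.585]
contact_force: [-1.3, 0.9, -0.6]
opening: 0.0915
grip_force: 0.0
time: 2.75
tool_pos: [0.4702, -0.1392, 0.0444]
tool_rot: [3.141, 0.002, 2.585]
contact_force: [-0.1, 0.5, -0.7]
opening: 0.0633
grip_force: 0.0
time: 3.17
tool_pos: [0.4701, -0.1392, 0.0441]
tool_rot: [3.141, 0.001, 2.585]
contact_force: [-0.5, 0.8, 5.7]
opening: 0.058
grip_force: 25.0
```

```bash
python3 -m jog '[[[-0.3,0,0,-0.02,0],[-0.3,0,0,-0.04,0],[-0.3,0,0,-0.07,0],[-0.3,0,0,-0.09,0],[-0.3,0,0,-0.09,0]]]'
python3 - <<'E'
from h import *
to(.5271,-.3048,.12,3.2126);print(proj('side',[.5271,-.3048,.035]),proj('side',[.47,-.14,.145]))
E
```

```text
time: 3.58
tool_pos: [0.4717, -0.14, 0.1371]
tool_rot: [3.141, 0.007, 2.585]
contact_force: [0.2, -0.8, -1.6]
opening: 0.0579
grip_force: 25.0
shift [-0.1342 -0.1106  0.0171] turn -0.6278
[292.62137973 324.14199136] [268.51178253 250.21843124]
```

```bash
python3 -m jog '[[[-0.3,-0.03,-0.022,0,-0.12],[-0.3,-0.06,-0.044,0,-0.24],[-0.3,-0.09,-0.066,0,-0.36],[-0.3,-0.11,-0.09,0,-0.48],[-0.3,-0.134,-0.11,0,-0.6]]]'
python3 -m jog '[[[-0.3,0,0,0,-0.028],[-0.3,0,0,0,-0.028]]]'
python3 - <<'E'
from h import *
to(.5271,-.3048,.044,3.2126);
snap('top','t4.png',(350,160,450,250),6)
E
```

```text
time: 4.0
tool_pos: [0.5243, -0.3045, 0.1315]
tool_rot: [3.14, -0.002, -3.093]
contact_force: [0.6, 0.3, -1.3]
opening: 0.0577
grip_force: 25.0
time: 4.17
tool_pos: [0.5244, -0.3044, 0.1311]
tool_rot: [3.14, -0.002, -3.072]
contact_force: [-0.1, 1.2, -2.7]
opening: 0.0575
grip_force: 25.0
shift [-0.0026 -0.0006  0.0871] turn -0.0012
```

View pics/t4.png

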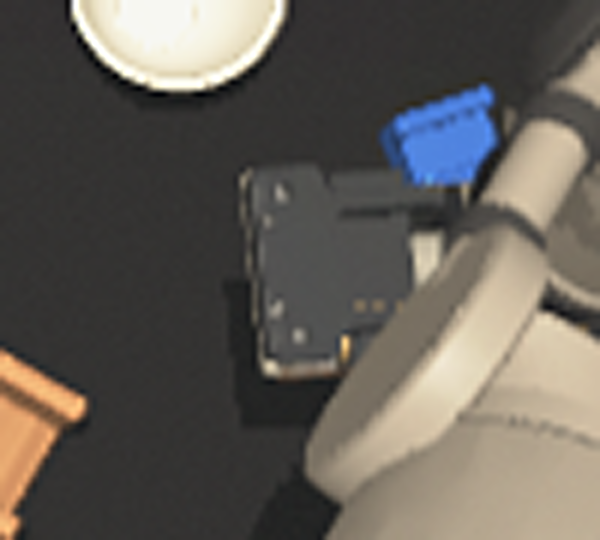

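The arm hides the stand in this view. I'll lower on the measured position and watch the force.

```bash
python3 -m jog '[[[-0.3,-0.001,-0.001,0.03,0],[-0.3,-0.002,-0.001,0.055,0],[-0.3,-0.002,-0.001,0.07,0],[-0.3,-0.002,-0.001,0.075,0],[-0.3,-0.002,-0.001,0.075,0]]]'
python3 -m jog '[[[-0.3,0,0,0.004,0],[-0.3,0,0,0.007,0],[-0.3,0,0,0.010,0],[-0.3,0,0,0.012,0],[-0.3,0,0,0.012,0]]]'
python3 - <<'E'
from h import *
snap('side','s3.png',(240,270,350,360),6)
E
```

```text
time: 4.63
tool_pos: [0.5262, -0.3023, 0.0566]
tool_rot: [3.139, -0.003, -3.07]
contact_force: [0.6, 0.5, -1.9]
opening: 0.0573
grip_force: 25.0
time: 5.05
tool_pos: [0.5272, -0.304, 0.0463]
tool_rot: [3.142, 0.0, -3.071]
contact_force: [1.2, 0.5, -1.5]
opening: 0.0573
grip_force: 25.0
```

View pics/s3.png

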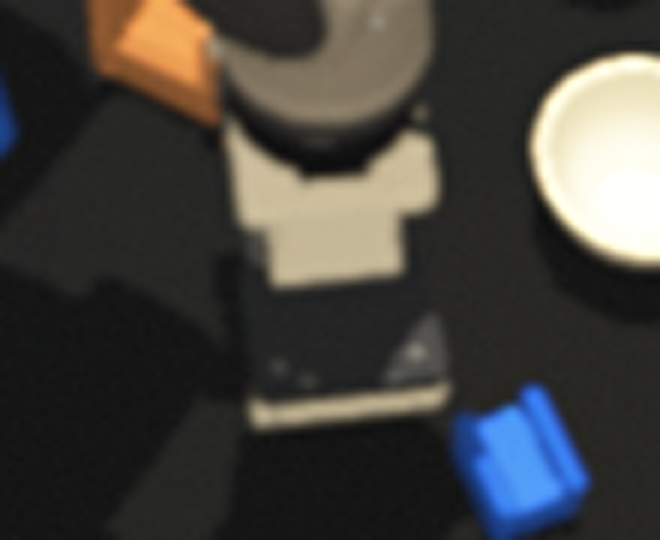

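The gripper hides the tin, and the force reading shows only its weight. I'll keep lowering until it touches.

```bash
python3 -m jog '[[[-0.3,0,0,0.001,0],[-0.3,0,0,0.002,0],[-0.3,0,0,0.003,0],[-0.3,0,0,0.003,0]]]'
```

```text
time: 5.43
tool_pos: [0.5275, -0.3043, 0.0452]
tool_rot: [-3.141, 0.001, -3.07]
contact_force: [-3.8, 1.6, 10.6]
opening: 0.0575
grip_force: 25.0
```

Contact is made, so I'll release and rise.

```bash
python3 -m jog '[[[0.6,0,0,0,0],[0.8,0,0,0,0],[0.8,0,0,0,0],[0.8,0,0,0,0],[0.8,0,0,0,0]]]'
python3 -m jog '[[[0.8,0,0,-0.03,0],[0.8,0,0,-0.06,0],[0.8,0,0,-0.09,0],[0.8,0.04,0,-0.11,0],[0.8,0.08,0,-0.11,0]]]'
python3 -m jog '[[[1,0.04,0,0,0],[1,0.08,0,0,0],[1,0.08,0,0,0]]]'
python3 - <<'E'
from h import *
snap('top','t5.png',(360,180,430,240),8)
to(.5271,-.3048,.047,1.642)
E
```

```text
time: 5.85
tool_pos: [0.5272, -0.304, 0.0431]
tool_rot: [3.141, -0.0, -3.07]
contact_force: [0.5, -0.4, -0.9]
opening: 0.0816
grip_force: 0.0
time: 6.27
tool_pos: [0.4509, -0.3111, 0.157]
tool_rot: [-3.135, 0.006, -3.068]
contact_force: [0.4, -1.4, -0.9]
opening: 0.0831
grip_force: 0.0
time: 6.52
tool_pos: [0.3629, -0.3144, 0.1529]
tool_rot: [3.139, -0.004, -3.073]
contact_force: [0.5, -0.5, -0.2]
opening: 0.0914
grip_force: 0.0
shift [-0.1615 -0.0005  0.1064] turn 1.5673
```

View pics/t5.png

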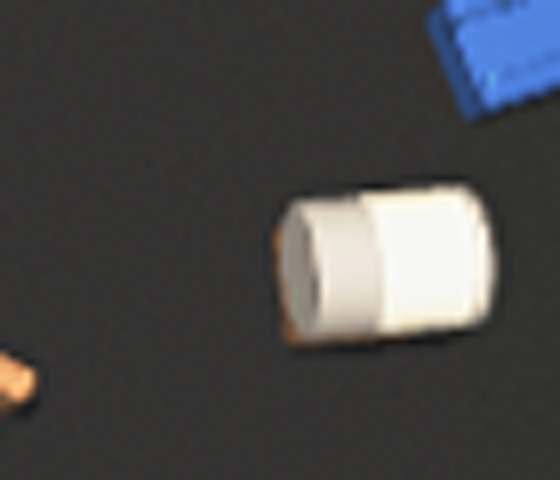

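The tin lies on the stand with its middle at about (395,262) in the crop, square to the rods. Next I'll turn a quarter and grasp it round its body.

```bash
python3 -m jog '[[[1,0,0,0,0.12],[1,0,0,0,0.24],[1,0,0,0,0.36],[1,0,0,0,0.48],[1,0,0,0,0.6]]]' >/dev/null
python3 -m jog '[[[1,0,0,0,0.12],[1,0,0,0,0.24],[1,0,0,0,0.36],[1,0,0,0,0.48],[1,0,0,0,0.6]]]' >/dev/null
python3 -m jog '[[[1,0,0,0,0.12],[1,0,0,0,0.24],[1,0,0,0,0.36],[1,0,0,0,0.367],[1,0,0,0,0.367]]]'
python3 - <<'E'
from h import *
print(px('top',360+395/8,180+262/8,.055))
to(.5271,-.3048,.045,1.642)
E
```

```text
time: 7.82
tool_pos: [0.3695, -0.3154, 0.1532]
tool_rot: [3.141, 0.0, 1.65]
contact_force: [0.5, -0.1, -0.2]
opening: 0.0916
grip_force: 0.0
[ 0.52677215 -0.30838189  0.055     ]
shift [-0.0018  0.1579  0.1082] turn 0.0075
```

```bash
python3 -m jog '[[[1,0,0.04,0,0.007],[1,0,0.08,0,0.007],[1,-0.002,0.12,0,0.007],[1,-0.003,0.158,0,0.007],[1,-0.003,0.158,0.01,0.007]]]' >/dev/null
python3 -m jog '[[[1,0,0,0.03,0],[1,0,0,0.06,0],[1,0,0,0.085,0],[1,0,0,0.098,0],[1,0,0,0.098,0]]]'
python3 - <<'E'
from h import *
to(.5271,-.306,.045,1.642)
E
```

```text
time: 8.65
tool_pos: [0.5245, -0.3049, 0.0413]
tool_rot: [-3.136, -0.005, 1.642]
contact_force: [-0.3, -0.5, 0.7]
opening: 0.0917
grip_force: 0.0
shift [-0.0013  0.0025 -0.0037] turn 0.0
```

```bash
python3 -m jog '[[[0.5,0,0,0,0],[0.4,0,0,0,0],[0.3,0,0,0,0]]]'
python3 - <<'E'
from h import *
to(.5271,-.306,.045,1.642)
E
```

```text
time: 8.9
tool_pos: [0.5274, -0.3072, 0.0469]
tool_rot: [3.139, 0.002, 1.64]
contact_force: [0.6, -0.2, 0.7]
opening: 0.0759
grip_force: 0.0
shift [ 0.0012 -0.0002  0.0019] turn -0.0024
```

```bash
python3 -m jog '[[[0,0.001,0,0.001,0],[-0.3,0.001,0,0.001,0],[-0.5,0.001,0,0.001,0],[-0.5,0.001,0,0.001,0],[-0.5,0.001,0,0.001,0]]]' 20
python3 -m jog '[[[-0.5,0,0,0,0],[-0.5,0,0,0,0],[-0.5,0,0,0,0]]]' 20
python3 -m jog '[[[-0.5,0,0,-0.02,0],[-0.5,0,0,-0.05,0],[-0.5,0,0,-0.08,0],[-0.5,0,0,-0.11,0],[-0.5,0,0,-0.15,0]]]' 20
python3 - <<'E'
from h import *
# rack refit
uv=[(37,53),(160,23),(100,313),(228,280),(170,545)];P=np.array([(.176,.042,.142),(.176,-.042,.142),(-.003,.042,.142),(-.003,-.042,.142),(-.158,.042,.101)])
from scipy.optimize import least_squares
W=np.array([px('top',165+u/4,95+v/4,p[2])[:2] for (u,v),p in zip(uv,P)])
def f(q):
    c,s=np.cos(q[2]),np.sin(q[2]);return (P[:,:2]@np.array([[c,s],[-s,c]])+q[:2]-W).ravel()
q=least_squares(f,[.63,.226,.26]).x;print(q,(f(q)*1e3).round(1))
for x in(-.103,):
    c,s=np.cos(q[2]),np.sin(q[2]);L=q[:2]+x*np.array([c,s]);print(L);to(*L,.2,q[2]+np.pi/2)
E
```

```text
time: 9.32
tool_pos: [0.5265, -0.3056, 0.0445]
tool_rot: [3.141, 0.0, 1.639]
contact_force: [0.0, 0.1, -0.4]
opening: 0.0428
grip_force: 0.0
time: 9.57
tool_pos: [0.5272, -0.3057, 0.0446]
tool_rot: [3.14, 0.001, 1.639]
contact_force: [3.1, 0.7, 1.2]
opening: 0.0356
grip_force: 16.7
time: 9.98
tool_pos: [0.5249, -0.3047, 0.1936]
tool_rot: [-3.137, -0.003, 1.639]
contact_force: [0.9, -0.9, 0.5]
opening: 0.0231
grip_force: 0.0
[0.63218643 0.22704389 0.26080042] [ 1.9  1.8  3.6 -0.8  0.2  0.1  0.9 -0.9 -6.7 -0.2]
[0.53266949 0.20048493]
shift [ 0.5035  0.042  -0.0064] turn -0.1929
```

The opening fell below 46 mm, so the grip slipped off. I'll take a picture to see where the tin is.

```bash
python3 -m jog '[[[0.5,0,-0.04,0,0],[1,0,-0.08,0,0],[1,0,-0.12,0,0],[1,0,-0.15,0,0],[1,0,-0.16,0,0]]]'
python3 - <<'E'
from h import *
im=[]
for c,(x,y) in(('top',(350,170)),('side',(240,270))):
    im.append(cv2.resize(robot.read_camera(c)[y:y+90,x:x+90,::-1],None,fx=4.4,fy=4.4,interpolation=cv2.INTER_CUBIC))
cv2.imwrite('pics/b1.png',np.hstack(im))
E
```

```text
time: 10.4
tool_pos: [0.3629, -0.3159, 0.1942]
tool_rot: [-3.139, -0.001, 1.637]
contact_force: [0.4, -0.1, 1.0]
opening: 0.0516
grip_force: 0.0
```

View pics/b1.png

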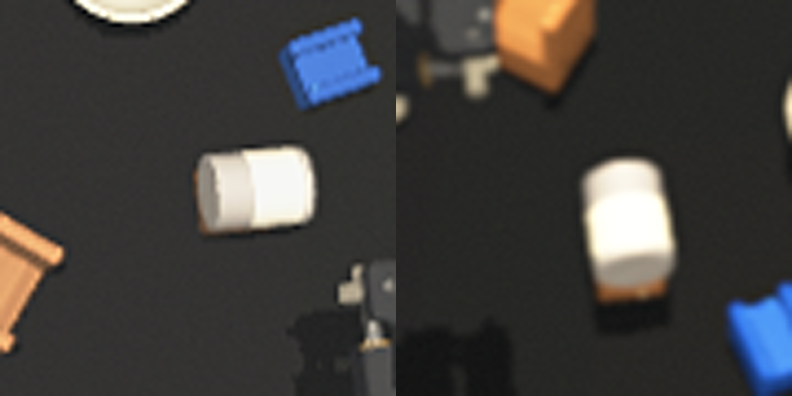

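The tin is still lying square on the stand, so the pads seem to have closed above its middle. The +x fingertip shows at about (350,290) in the left half and (478,85) in the right half. I'll compare that with the model.

Run:
```python
from h import *
print(robot.nose_length,robot.observe()['tool_pos'],robot.observe()['opening'])
x=.363+.026+.008
for z in(.186,.2,.21):print(z,(proj('top',[x,-.316,z])-[350,170])*4.4,(proj('side',[x,-.316,z])-[240,270])*4.4+[396,0])
# triangulate
from scipy.optimize import least_squares
t=np.array([350+350/4.4,170+290/4.4]);s=np.array([240+(478-396)/4.4,270+85/4.4])
r=least_squares(lambda P:np.r_[proj('top',P)-t,proj('side',P)-s],[x,-.316,.19]);print(r.x,r.fun)
```

```text
0.008 [ 0.36537423 -0.31657003  0.19460365] 0.05951426422243349
0.186 [359.44129398 394.11432343] [390.53176427 139.6446419 ]
0.2 [368.64889478 393.28817859] [388.30634575 126.54821437]
0.21 [375.38294887 392.68397081] [386.68672253 117.01684849]
[ 0.44790761 -0.30316317  0.217583  ] [ 0.13940779  1.01797626  1.02827075 -0.16309355]
```

```bash
python3 -m jog '[[[0,0,0,0.04,0],[0,0,0,0.08,0],[0,0,0,0.12,0],[0,0,0,0.14,0],[0,0,0,0.14,0]]]'
python3 -m jog '[[[0,0,0,0.01,0],[0,0,0,0.02,0],[0,0,0,0.025,0],[0,0,0,0.03,0],[0,0,0,0.03,0]]]'
```

```text
time: 10.92
tool_pos: [0.3659, -0.3139, 0.0498]
tool_rot: [-3.136, -0.007, 1.639]
contact_force: [0.2, 0.7, -0.1]
opening: 0.0462
grip_force: 0.0
time: 11.33
tool_pos: [0.3674, -0.3165, 0.0243]
tool_rot: [3.141, -0.0, 1.639]
contact_force: [0.7, 0.1, 2.1]
opening: 0.046
grip_force: 0.0
```

```bash
python3 -m jog '[[[0,0,0,0.005,0],[0,0,0,0.008,0],[0,0,0,0.01,0],[0,0,0,0.01,0],[0,0,0,0.01,0]]]'
python3 -m jog '[[[0,0,0,0.002,0],[0,0,0,0.004,0],[0,0,0,0.006,0],[0,0,0,0.006,0],[0,0,0,0.006,0]]]'
```

```text
time: 11.75
tool_pos: [0.3668, -0.3164, 0.0143]
tool_rot: [3.142, -0.0, 1.639]
contact_force: [-0.3, 0.5, -0.8]
opening: 0.0458
grip_force: 0.0
time: 12.17
tool_pos: [0.3668, -0.3163, 0.0081]
tool_rot: [-3.141, -0.0, 1.639]
contact_force: [0.6, -0.6, -0.4]
opening: 0.0455
grip_force: 0.0
```

```bash
python3 -m jog '[[[0,0,0,0.002,0],[0,0,0,0.003,0],[0,0,0,0.003,0],[0,0,0,0.003,0]]]'
```

```text
time: 12.5
tool_pos: [0.3668, -0.3164, 0.0052]
tool_rot: [-3.142, -0.0, 1.639]
contact_force: [0.7, 0.1, 0.3]
opening: 0.0462
grip_force: 0.0
```

```bash
for i in 1; do python3 -m jog '[[[0,0,0,0.002,0],[0,0,0,0.004,0],[0,0,0,0.004,0],[0,0,0,0.004,0]]]' | grep -E 'pos|force'; done
python3 -m jog '[[[0,0,0,0.002,0],[0,0,0,0.004,0],[0,0,0,0.004,0]]]' | grep -E 'pos|force'
```

```text
tool_pos: [0.3667, -0.3163, 0.0011]
contact_force: [0.1, -0.6, -0.0]
grip_force: 0.0
tool_pos: [0.3667, -0.3162, -0.0031]
contact_force: [-0.3, 0.2, -0.4]
grip_force: 0.0
```

```bash
python3 -m jog '[[[0,0,0,0.002,0],[0,0,0,0.004,0],[0,0,0,0.004,0]]]' | grep -E 'pos|force'
python3 -m jog '[[[0,0,0,0.002,0],[0,0,0,0.004,0],[0,0,0,0.004,0]]]' | grep -E 'pos|force'
```

```text
tool_pos: [0.3667, -0.3162, -0.0071]
contact_force: [-0.7, -0.0, 0.3]
grip_force: 0.0
tool_pos: [0.3667, -0.3162, -0.0111]
contact_force: [0.1, 0.3, -0.7]
grip_force: 0.0
```

```bash
python3 -m jog '[[[0,0,0,0.002,0],[0,0,0,0.003,0],[0,0,0,0.003,0]]]' | grep -E 'pos|force'
```

```text
tool_pos: [0.3667, -0.3163, -0.014]
contact_force: [-0.1, 0.9, 0.2]
grip_force: 0.0
```

```bash
python3 -m jog '[[[0,0,0,0.002,0],[0,0,0,0.003,0],[0,0,0,0.003,0]]]' | grep -E 'pos|force'
python3 -m jog '[[[0,0,0,0.002,0],[0,0,0,0.003,0],[0,0,0,0.003,0]]]' | grep -E 'pos|force'
```

```text
tool_pos: [0.3667, -0.3163, -0.017]
contact_force: [-0.1, 0.2, -0.5]
grip_force: 0.0
tool_pos: [0.3667, -0.3163, -0.02]
contact_force: [0.1, -0.8, -0.3]
grip_force: 0.0
```

```bash
python3 -m jog '[[[0,0,0,0.001,0],[0,0,0,0.002,0],[0,0,0,0.002,0]]]' | grep -E 'pos|force'
```

```text
tool_pos: [0.3669, -0.3165, -0.0211]
contact_force: [-1.8, 1.7, 8.4]
grip_force: 3.8
```

The counter probe shows the fingertips sit about 20 mm above the reported TCP height, not 8 mm below it. That is a 28.5 mm offset, so I'll use a reported z of about 0.0165 for the body grasp.

```bash
python3 -m jog '[[[0.5,0,0,-0.03,0],[1,0,0,-0.06,0],[1,0,0,-0.09,0],[1,0,0,-0.12,0],[1,0,0,-0.15,0]]]' >/dev/null
python3 -m jog '[[[1,0,0.04,0,0],[1,0,0.08,0,0],[1,0,0.12,0,0],[1,0,0.155,0,0],[1,0,0.155,0,0]]]'
python3 - <<'E'
from h import *
to(.5271,-.306,.0165,1.642)
E
```

```text
time: 15.42
tool_pos: [0.5268, -0.3049, 0.1278]
tool_rot: [3.138, 0.001, 1.642]
contact_force: [-0.8, -0.1, -0.8]
opening: 0.0917
grip_force: 0.0
shift [-0.0011  0.0002  0.1113] turn -0.0002
```

```bash
python3 -m jog '[[[1,-0.001,0,0.03,0],[1,-0.001,0,0.06,0],[1,-0.001,0,0.09,0],[1,-0.001,0,0.111,0],[1,-0.001,0,0.111,0]]]' | grep -E 'pos|force'
python3 -m jog '[[[0.5,0,0,0,0],[0.1,0,0,0,0],[-0.1,0,0,0,0],[-0.2,0,0,0,0],[-0.3,0,0,0,0]]]' 20 | grep -E 'pos|force|open'
python3 -m jog '[[[-0.3,0,0,0,0],[-0.3,0,0,0,0],[-0.3,0,0,0,0],[-0.3,0,0,0,0]]]' 20
```

```text
tool_pos: [0.5184, -0.3047, 0.0124]
contact_force: [-1.0, 0.3, -0.1]
grip_force: 0.0
tool_pos: [0.5222, -0.3073, 0.0187]
contact_force: [0.2, 0.9, -0.6]
opening: 0.0633
grip_force: 0.0
time: 16.58
tool_pos: [0.5264, -0.3078, 0.0203]
tool_rot: [3.131, 0.005, 1.638]
contact_force: [11.0, 3.2, 7.1]
opening: 0.0458
grip_force: 20.0
```

```bash
python3 -m jog '[[[-0.3,0,0,-0.02,0],[-0.3,0,0,-0.05,0],[-0.3,0,0,-0.08,0],[-0.3,0,0,-0.11,0],[-0.3,0,0,-0.14,0]]]' 25
python3 - <<'E'
from h import *
to(.5327,.2005,.16,.2608+np.pi/2)
E
```

```text
time: 17.0
tool_pos: [0.5212, -0.3066, 0.1586]
tool_rot: [-3.141, -0.001, 1.639]
contact_force: [0.1, -0.2, -2.0]
opening: 0.0456
grip_force: 25.0
shift [ 0.5051  0.046  -0.0014] turn -0.1927
```

```bash
python3 -m jog '[[[-0.3,0.03,0,0,0],[-0.3,0.065,0,0,0],[-0.3,0.1,0,0,0],[-0.3,0.14,0,0,0],[-0.3,0.17,0,0,0]]]' >/dev/null
python3 -m jog '[[[-0.3,0.035,0,0,0],[-0.3,0.07,0,0,0],[-0.3,0.11,0.01,0,0],[-0.3,0.14,0.02,0,-0.03],[-0.3,0.17,0.03,0,-0.06]]]' >/dev/null
python3 -m jog '[[[-0.3,0.03,0,0,-0.04],[-0.3,0.06,0,0,-0.08],[-0.3,0.09,0,0,-0.13],[-0.3,0.1,0,0,-0.13],[-0.3,0.1,0,0,-0.13]]]'
python3 - <<'E'
from h import *
to(.5327,.2005,.14,.2608+np.pi/2)
im=[]
for c,(x,y) in(('top',(165,95)),('side',(260,130))):
    im.append(cv2.resize(robot.read_camera(c)[y:y+145,x:x+ (95 if c=='top' else 100),::-1],None,fx=4,fy=4,interpolation=cv2.INTER_CUBIC))
cv2.imwrite('pics/b2.png',np.hstack(im))
P=lambda x,y,z:(.6322+x*.966-y*.2579,.227+x*.2579+y*.966,z)
for q in((-.158,-.042,.101),(-.158,.042,.101),(-.158,-.042,.0),(-.003,-.042,.143),(.176,-.042,.142)):print(q,((proj('side',P(*q))-[260,130])*4).round(),((proj('top',P(*q))-[165,95])*4).round())
E
```

```text
time: 18.25
tool_pos: [0.5149, 0.1358, 0.1573]
tool_rot: [-3.141, -0.0, 1.832]
contact_force: [-0.9, -0.1, -0.4]
opening: 0.0455
grip_force: 25.0
shift [0.058  0.0339 0.0173] turn 0.0
(-0.158, -0.042, 0.101) [ 53. 228.] [297. 521.]
(-0.158, 0.042, 0.101) [ 24. 161.] [170. 555.]
(-0.158, -0.042, 0.0) [ 55. 310.] [311. 537.]
(-0.003, -0.042, 0.143) [234. 150.] [229. 278.]
(0.176, -0.042, 0.142) [434. 106.] [161.  18.]
```

Run:
```python
from h import *
im=cv2.imread('pics/t1.png');s=1.42
# use t3 (4x crop)
g=cv2.imread('pics/t3.png').astype(int);m=(g[:,:,2]>130)
def line(rows,z,side):
    W=[]
    for v in rows:
        u=np.where(m[v])[0]; u=u[0] if side=='L' else u[-1]
        W.append(px('top',165+(u+.5)/4-.5,95+(v+.5)/4-.5,z)[:2])
    W=np.array(W);c=W.mean(0);_,_,V=np.linalg.svd(W-c);d=V[0]*np.sign(V[0,0])
    print(side,z,'yaw',np.arctan2(d[1],d[0]).round(4),'rms',np.std((W-c)@[-d[1],d[0]]).round(5))
    return c,d
for rows,z in((range(340,530,4),.101),(range(70,300,4),.142)):
    c,d=line(rows,z,'L')
    for yaw in(.25,.26,.27):
        n=np.array([-np.sin(yaw),np.cos(yaw)]);print('  centre-line offset n.c at y=0:',yaw,(c@n-.042).round(4))
c,d=line(range(340,500,4),.101,'R');print(c)
for v in(350,400,450,500):print(v,[int(x) for x in g[v,:,2][100:330:6]])
```

```text
L 0.101 yaw 0.2648 rms 0.00031
  centre-line offset n.c at y=0: 0.25 0.0634
  centre-line offset n.c at y=0: 0.26 0.0574
  centre-line offset n.c at y=0: 0.27 0.0515
L 0.142 yaw 0.2616 rms 0.00033
  centre-line offset n.c at y=0: 0.25 0.0649
  centre-line offset n.c at y=0: 0.26 0.0574
  centre-line offset n.c at y=0: 0.27 0.0498
R 0.101 yaw 0.2639 rms 0.00071
[0.55879102 0.16165535]
350 [51, 53, 41, 113, 255, 225, 143, 163, 254, 246, 246, 246, 245, 245, 246, 247, 246, 246, 247, 247, 245, 247, 247, 244, 248, 245, 142, 73, 33, 36, 37, 35, 45, 53, 52, 52, 51, 53, 52]
400 [54, 53, 53, 53, 48, 82, 255, 242, 139, 165, 250, 247, 247, 247, 246, 246, 246, 247, 246, 246, 247, 247, 246, 246, 247, 247, 247, 245, 143, 99, 33, 35, 35, 36, 35, 52, 53, 50, 52]
450 [52, 52, 53, 55, 53, 53, 52, 57, 255, 244, 139, 161, 213, 247, 246, 246, 246, 246, 246, 246, 246, 247, 247, 247, 247, 246, 246, 247, 246, 249, 168, 120, 37, 32, 36, 34, 38, 53, 52]
500 [53, 53, 54, 53, 53, 53, 54, 52, 53, 57, 255, 245, 138, 165, 212, 248, 246, 246, 246, 246, 246, 246, 246, 246, 247, 247, 247, 247, 247, 247, 246, 251, 195, 125, 48, 33, 36, 34, 34]
```

View pics/b2.png

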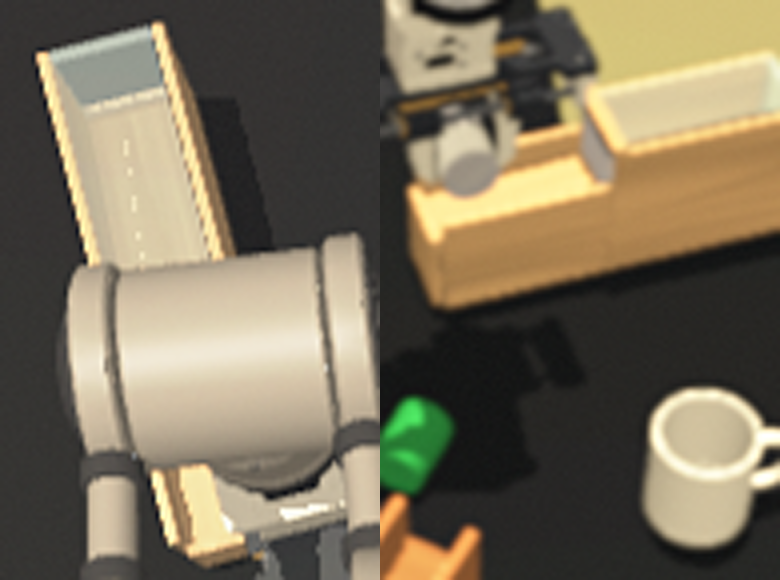

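The left half confirms the rack outline. The right half shows the tin gripped above the lane's outer end, with its near end face at (468,158). I'll check its offset in the gripper.

Run:
```python
from h import *
o=robot.observe();p=o['tool_pos'];y=o['tool_rot'][2];d=np.array([np.cos(y),np.sin(y),0])
for a in(-.003,0,.003):
  for z in(.030,.033,.036):
    print(a,z,proj('side',p+d*(a-.029)+[0,0,z]).round(1))
print('seen',260+88/4,130+158/4)
print('tin ends y on stand',px('top',360+298/8,180+268/8,.053),px('top',360+490/8,180+255/8,.072))
P=lambda x,yy:(.6307+x*.9656-yy*.26,.2268+x*.26+yy*.9656)
for x in(-.103,):to(*P(x,0),.12,.263+np.pi/2)
```

```text
-0.003 0.03 [283.9 176.6]
-0.003 0.033 [283.9 175.9]
-0.003 0.036 [283.9 175.2]
0 0.03 [283.7 176. ]
0 0.033 [283.6 175.3]
0 0.036 [283.6 174.6]
0.003 0.03 [283.4 175.3]
0.003 0.033 [283.4 174.6]
0.003 0.036 [283.3 173.9]
seen 282.0 169.5
tin ends y on stand [ 0.52518783 -0.27604975  0.053     ] [ 0.52659516 -0.33499789  0.072     ]
shift [0.0606 0.0323 0.0372] turn -0.0048
```

Run:
```python
from h import *
g=cv2.imread('pics/b2.png')
for u in(455,468,480):print(u,[(v,int(g[v,u].max()),int(g[v,u].max())-int(g[v,u].min())) for v in range(90,204,6)])
for v in(150,165,180):print(v,[(u,int(g[v,u].max()),int(g[v,u].max())-int(g[v,u].min())) for u in range(420,530,6)])
o=robot.observe();p=o['tool_pos'];y=o['tool_rot'][2];d=np.array([np.cos(y),np.sin(y),0]);e=np.array([np.sin(y),-np.cos(y),0])
P=[p+d*-.029+[0,0,.033]+ e*.023*np.cos(t)+np.array([0,0,.023*np.sin(t)]) for t in np.linspace(0,2*np.pi,24)]
q=np.array([(proj('side',x)-[260,130])*4+[380,0] for x in P]);print(q.min(0),q.max(0),q.mean(0))
```

```text
455 [(90, 65, 22), (96, 89, 49), (102, 86, 21), (108, 138, 20), (114, 119, 15), (120, 126, 20), (126, 199, 38), (132, 225, 44), (138, 226, 43), (144, 226, 43), (150, 224, 42), (156, 208, 40), (162, 172, 30), (168, 154, 26), (174, 154, 25), (180, 154, 25), (186, 152, 22), (192, 168, 36), (198, 244, 100)]
468 [(90, 81, 40), (96, 93, 53), (102, 48, 8), (108, 64, 4), (114, 95, 11), (120, 162, 28), (126, 215, 40), (132, 224, 44), (138, 225, 44), (144, 225, 43), (150, 204, 40), (156, 168, 30), (162, 155, 26), (168, 154, 25), (174, 156, 26), (180, 157, 26), (186, 155, 24), (192, 155, 25), (198, 235, 93)]
480 [(90, 109, 66), (96, 70, 32), (102, 47, 2), (108, 73, 4), (114, 88, 11), (120, 104, 17), (126, 149, 31), (132, 198, 41), (138, 217, 42), (144, 221, 43), (150, 196, 37), (156, 160, 27), (162, 155, 24), (168, 157, 26), (174, 158, 27), (180, 155, 24), (186, 152, 23), (192, 200, 67), (198, 255, 104)]
150 [(420, 199, 47), (426, 197, 46), (432, 177, 43), (438, 186, 39), (444, 222, 43), (450, 227, 44), (456, 223, 42), (462, 215, 43), (468, 204, 40), (474, 198, 38), (480, 196, 37), (486, 192, 37), (492, 159, 32), (498, 166, 39), (504, 195, 45), (510, 194, 48), (516, 188, 74), (522, 185, 99), (528, 181, 98)]
165 [(420, 192, 45), (426, 197, 47), (432, 177, 42), (438, 183, 39), (444, 205, 39), (450, 181, 34), (456, 159, 27), (462, 155, 25), (468, 153, 25), (474, 155, 25), (480, 155, 24), (486, 157, 26), (492, 158, 25), (498, 172, 39), (504, 183, 63), (510, 178, 87), (516, 173, 95), (522, 179, 99), (528, 201, 111)]
180 [(420, 169, 77), (426, 189, 68), (432, 178, 55), (438, 164, 54), (444, 158, 38), (450, 152, 24), (456, 154, 25), (462, 155, 25), (468, 157, 26), (474, 158, 26), (480, 155, 24), (486, 150, 21), (492, 178, 47), (498, 249, 104), (504, 255, 102), (510, 255, 96), (516, 255, 92), (522, 254, 90), (528, 254, 91)]
[445.83717126 157.94419571] [503.35812924 203.67293391] [475.74444492 180.67716215]
```

```bash
python3 -m jog '[[[-0.3,0.02,0.01,0,-0.005],[-0.3,0.04,0.025,0,-0.005],[-0.3,0.058,0.037,0.01,-0.005],[-0.3,0.058,0.037,0.03,-0.005],[-0.3,0.058,0.037,0.037,-0.005]]]' >/dev/null
python3 -m jog '[[[-0.3,0,0,0,0],[-0.3,0,0,0,0]]]'
python3 - <<'E'
from h import *
P=lambda x,yy:(.6307+x*.9656-yy*.26,.2268+x*.26+yy*.9656)
to(*P(-.098,-.002),.063,.263+np.pi/2)
E
```

```text
time: 18.93
tool_pos: [0.5366, 0.1976, 0.1202]
tool_rot: [-3.14, 0.0, 1.832]
contact_force: [-0.0, 0.6, -0.5]
opening: 0.0456
grip_force: 25.0
shift [0.0017 0.0005 0.0572] turn -0.0019
```

```bash
python3 -m jog '[[[-0.3,0.001,0,0.01,0],[-0.3,0.001,0,0.02,0],[-0.3,0.001,0,0.027,0],[-0.3,0.001,0,0.033,0],[-0.3,0.001,0,0.033,0]]]' | grep -E 'pos|force'
python3 -m jog '[[[-0.3,0,0,0.005,0],[-0.3,0,0,0.01,0],[-0.3,0,0,0.014,0],[-0.3,0,0,0.014,0]]]' | grep -E 'pos|force|open'
```

```text
tool_pos: [0.5353, 0.1997, 0.0857]
contact_force: [-0.0, -0.7, -1.8]
grip_force: 25.0
tool_pos: [0.5358, 0.2, 0.0723]
contact_force: [-0.4, -0.1, -2.0]
opening: 0.0453
grip_force: 25.0
```

```bash
python3 -m jog '[[[-0.3,0,0,0.003,0],[-0.3,0,0,0.006,0],[-0.3,0,0,0.008,0],[-0.3,0,0,0.008,0]]]' | grep -E 'pos|force|open'
```

```text
tool_pos: [0.5361, 0.2, 0.0648]
contact_force: [0.1, 0.6, -1.2]
opening: 0.0451
grip_force: 25.0
```

```bash
python3 -m jog '[[[-0.3,0,0,0.001,0],[-0.3,0,0,0.002,0],[-0.3,0,0,0.002,0]]]' | grep -E 'pos|force|open'
```

```text
tool_pos: [0.5363, 0.2, 0.0632]
contact_force: [0.1, -0.3, -2.3]
opening: 0.0456
grip_force: 25.0
```

```bash
python3 -m jog '[[[-0.3,0,0,0.001,0],[-0.3,0,0,0.002,0],[-0.3,0,0,0.002,0]]]' | grep -E 'pos|force|open'
```

```text
tool_pos: [0.5363, 0.2001, 0.0612]
contact_force: [-0.0, -0.3, -1.9]
opening: 0.0456
grip_force: 25.0
```

```bash
python3 -m jog '[[[-0.3,0,0,0.001,0],[-0.3,0,0,0.002,0],[-0.3,0,0,0.002,0]]]' | grep -E 'pos|force|open'
```

```text
tool_pos: [0.5364, 0.2001, 0.0609]
contact_force: [-4.2, -0.2, 10.6]
opening: 0.0457
grip_force: 25.0
```

The tin touched the lane floor at z 0.061, right where expected. I'll release it and rise.

```bash
python3 -m jog '[[[0.3,0,0,0,0],[0.5,0,0,0,0],[0.5,0,0,0,0],[0.5,0,0,0,0],[0.5,0,0,0,0]]]' | grep -E 'pos|force|open'
python3 -m jog '[[[0.5,0,0,-0.015,0],[0.5,0,0,-0.03,0],[0.5,0,0,-0.06,0],[0.5,0,0,-0.09,0],[0.5,0,0,-0.1,0]]]' | grep -E 'pos|force|open'
python3 - <<'E'
from h import *
P=lambda x,yy:(.6307+x*.9656-yy*.26,.2268+x*.26+yy*.9656)
to(*P(-.23,0),.16,.263+np.pi)
o=robot.observe();print(o['qpos'])
E
```

```text
tool_pos: [0.5363, 0.2, 0.0591]
contact_force: [-0.1, -0.2, 0.8]
opening: 0.0688
grip_force: 0.0
tool_pos: [0.5383, 0.2005, 0.1635]
contact_force: [0.8, -0.7, 0.4]
opening: 0.069
grip_force: 0.0
shift [ 0.0013 -0.1339  0.0035] turn -1.5708
[ 2.23163684e-01  4.62722740e-01  1.45528078e+00  1.17017294e-04
  1.21708871e+00 -3.98571001e-02]
```

```bash
python3 -m jog '[[[0,0,-0.03,0,-0.12],[-0.5,0,-0.06,0,-0.24],[-1,0,-0.09,0,-0.36],[-1,0,-0.11,0,-0.48],[-1,0,-0.13,0,-0.6]]]' >/dev/null
python3 -m jog '[[[-1,0,0,0,-0.12],[-1,0,0,0,-0.24],[-1,0,0,0,-0.36],[-1,0,0,0,-0.48],[-1,0,0,0,-0.6]]]' >/dev/null
python3 -m jog '[[[-1,0,0,0,-0.12],[-1,0,0,0,-0.24],[-1,0,0,0,-0.36],[-1,0,0,0,-0.37],[-1,0,0,0,-0.37]]]'
python3 - <<'E'
from h import *
P=lambda x,yy:(.6307+x*.9656-yy*.26,.2268+x*.26+yy*.9656)
to(*P(-.2,0),.0675,.263+np.pi)
# tin in lane? bright low-saturation blob inside predicted lane window, both cameras
for c in('top','side'):
    im=robot.read_camera(c).astype(int);h,w=im.shape[:2]
    poly=np.array([proj(c,[*P(x,y),.094]) for x,y in((-.155,-.034),(-.155,.034),(-.005,.034),(-.005,-.034))]).astype(np.int32)
    m=np.zeros((h,w),np.uint8);cv2.fillPoly(m,[poly],1)
    sat=im.max(2)-im.min(2);k=(m>0)&(sat<48)&(im.max(2)>140);v,u=np.where(k)
    if len(u):
        uc,vc=np.median(u),np.median(v);w0=px(c,uc,vc,.1)[:2]-np.array([.6307,.2268]);print(c,len(u),uc,vc,'rack xy',w0@[.9656,.26],w0@[-.26,.9656])
E
```

```text
time: 22.85
tool_pos: [0.4106, 0.1662, 0.159]
tool_rot: [3.141, -0.0, -2.882]
contact_force: [-0.5, -0.6, -0.6]
opening: 0.0003
grip_force: 0.0
shift [-0.0283  0.0014  0.0915] turn -0.0037
top 428 219.0 221.0 rack xy -0.13186596046923418 0.005769025078325694
side 163 276.0 177.0 rack xy -0.13384478228891483 0.0008196969337981724
```

```bash
python3 -m jog '[[[-1,0,0.001,0.03,0],[-1,0,0.001,0.06,0],[-1,0,0.001,0.085,0],[-1,0,0.001,0.0915,0],[-1,0,0.001,0.0915,0]]]' | grep -E 'pos|force'
python3 -m jog '[[[-1,-0.02,0,0,0],[-1,-0.04,0,0,0],[-1,-0.05,0,0,0],[-1,-0.06,0,0,0],[-1,-0.07,0,0,0]]]' | grep -E 'pos|force'
python3 - <<'E'
from h import *
p=robot.observe()['tool_pos'];w=p[:2]-np.array([.6307,.2268]);print('rack xy',w@[.9656,.26],w@[-.26,.9656])
E
```

```text
tool_pos: [0.4093, 0.1669, 0.0664]
contact_force: [-0.6, -0.8, 0.5]
grip_force: 0.0
tool_pos: [0.4795, 0.1857, 0.0696]
contact_force: [-0.6, 0.0, -0.1]
grip_force: 0.4
rack xy -0.15667403207590228 -0.0003507776749969438
```

```bash
python3 -m jog '[[[-1,-0.01,0,0,0],[-1,-0.02,0,0,0],[-1,-0.03,0,0,0],[-1,-0.04,0,0,0],[-1,-0.05,0,0,0]]]' | grep -E 'pos|force'
python3 -m jog '[[[-1,-0.01,0,0,0],[-1,-0.02,0,0,0],[-1,-0.03,0,0,0],[-1,-0.04,0,0,0],[-1,-0.05,0,0,0]]]' | grep -E 'pos|force'
python3 -m jog '[[[-1,-0.01,0,0,0],[-1,-0.02,0,0,0],[-1,-0.03,0,0,0],[-1,-0.04,0,0,0],[-1,-0.04,0,0,0]]]' | grep -E 'pos|force'
python3 - <<'E'
from h import *
p=robot.observe()['tool_pos'];w=p[:2]-np.array([.6307,.2268]);print('rack xy',w@[.9656,.26],w@[-.26,.9656])
E
```

```text
tool_pos: [0.5278, 0.1987, 0.0699]
contact_force: [-0.5, -0.4, 0.0]
grip_force: 0.2
tool_pos: [0.5761, 0.2116, 0.07]
contact_force: [-0.4, -0.3, 1.3]
grip_force: 0.2
tool_pos: [0.6158, 0.2221, 0.0699]
contact_force: [-1.1, -0.4, -0.3]
grip_force: 0.0
rack xy -0.01563699378347481 -0.0006059994058038864
```

```bash
python3 -m jog '[[[-1,0.03,0,0,0],[-1,0.06,0,0,0],[-1,0.09,0,0,0],[-1,0.12,0,0,0],[-1,0.15,0,0,0]]]' | grep -E 'pos|force'
python3 -m jog '[[[-1,0.03,0,0,0],[-1,0.06,0,-0.03,0],[-1,0.09,0,-0.06,0],[-1,0.12,0,-0.09,0],[-1,0.12,0,-0.12,0]]]' | grep -E 'pos|force'
python3 - <<'E'
from h import *
a=cv2.imread('pics/t3.png');a=cv2.resize(a,(85,145),interpolation=cv2.INTER_AREA)
im=robot.read_camera('top')[95:240,165:250,::-1];d=cv2.absdiff(a,np.ascontiguousarray(im)).max(2)
d[d<35]=0
n,l,s,c=cv2.connectedComponentsWithStats((d>0).astype(np.uint8))
for i in range(1,n):
    if s[i,4]>15:
        w=px('top',165+c[i][0],95+c[i][1],.07)[:2]-np.array([.6307,.2268]);print(s[i],c[i].round(1),'rack xy',(w@[.9656,.26]).round(3),(w@[-.26,.9656]).round(3))
P=lambda x,yy:(.6307+x*.9656-yy*.26,.2268+x*.26+yy*.9656)
for x in(.145,.10,-.128):
    for n,im2,o in(('old',a,0),('new',im,0)):
        u=proj('top',[*P(x,0),.077])-[165,95];print(x,n,im2[int(u[1]),int(u[0])])
# flap: mean colour just outside
print('flap old/new',[im2[77:81,40:52].reshape(-1,3).mean(0).round() for im2 in(a,im)])
E
```

```text
tool_pos: [0.4671, 0.1824, 0.069]
contact_force: [0.2, 0.6, -0.6]
grip_force: 0.0
tool_pos: [0.3465, 0.1505, 0.1889]
contact_force: [0.8, 0.8, -0.4]
grip_force: 0.0
[ 27  21  15  19 166] [34.3 30.1] rack xy 0.143 -0.004
[21 29  6  7 23] [23.1 31.6] rack xy 0.147 0.026
0.145 old [164 198 216]
0.145 new [214 230 233]
0.1 old [167 201 217]
0.1 new [168 202 217]
-0.128 old [167 227 246]
-0.128 new [167 227 246]
flap old/new [array([122., 148., 170.]), array([122., 148., 170.])]
```

The tin is at x = 0.143 in the magazine. The lane is empty and the flap looks the same as when it was shut, so I'll hand in.

```bash
python3 -m jog '[[[-1,0,0,0,0],[-1,0,0,0,0]]]' | grep -E 'time|force'; python3 -c "
from cell import robot
print(robot.hand_in())"
```

```text
time: 26.08
contact_force: [-0.3, -0.5, -0.2]
grip_force: 0.0
the job is handed in; nothing more can be done
None
```

The job is handed in at about 26 s: the tin was laid in the stand, then in the lane, and pushed through to the magazine's far end, with the flap shut behind it (end state checked from image data, and one slipped grasp at the stand redone).

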